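# Spread the printed gears in the curing tray and switch on the lamp

### The arm

A 6-joint arm with a two-finger parallel gripper is mounted at the origin on the work surface. World frame = base frame: x ahead of the robot, y to its left, z up, the work surface at z = 0. Lengths are in m, angles in rad, forces in N, time in s.
With the tool pointing down it reaches from about 0.35 to 0.975 m from the base axis. Payload 4.9 kg.
Tool frame: the origin (TCP) lies midway between the tips of the shut fingers; the grasp point (between the pads) lies 19 mm behind it; z points along the fingers, y is the line along which they close (so a half turn about z gives the same grasp; the last joint's range is limited). The gripper opens to 85 mm and grips with 20 to 120 N. Pads are 22 mm wide; open, the fingers measure 114 mm over their backs; the gripper's body (76 mm by 85 mm) begins 54 mm behind the grasp point. The pads swing forward as they close: fully open they stand 13 mm farther back than shut.
Start: joints at [1.179, 0.053, 1.613, -0, 1.476, -0.119], TCP at [0.168, 0.602, 0.231] pointing down, gripper open.
Joint ranges: [-3.01, 3.01], [-1.01, 2.22], [0.06, 2.58], [-1.02, 4.17], [0.09, 2.62], [-3.14, 3.14]. Speed limits (rad/s): [2.57, 2.57, 3.14, 3.14, 3.14, 3.14].

### API

Orientations are given as a unit quaternion [w, x, y, z].
In Python, from plant import * gives the robot as it stands.
- The arm moves only by the tool jog_arm, never from a script. Its argument "targets" is a list of rows, each a list of 3 entries, a list of its own where there are three numbers: the shift along the tool's x, y, z in units of 25 mm (1.0 is 25 mm), then the turn, a rotation vector about the tool's x, y, z in units of 8 degrees (1.0 is 8 degrees), then the opening in per cent of the stroke, from 0 (shut) to 100 (fully open). A call has 1 to 8 rows; each row is the pose to reach, as a shift and turn from the pose commanded when the call began, along the tool's axes at that moment; what a row does not reach only later rows make up. A row lasts 1/8 s, in which the tool goes at most 62.5 mm and 10.7 degrees, less where a joint would pass 70% of its speed; a pose out of reach is approached as far as the arm can. A call with a gripper value outside its range is refused whole. The fingers move at their own pace and stop on an object; the grip force is fixed at half the most. Time passes only in rows, so rows that repeat a pose let the fingers close. It gives the time, the measured TCP pose, the force, the opening and the grip force at its end, in the units of the state.
- state(): the state, without advancing time (a new reading comes with each control period).
- grab_frame(name): name is "scene" or "top" or "wrist"; returns (picture, depth): 400x640x3 uint8, red, green, blue; 400x640 float32, m along the optical axis (not along the pixel's ray), 0 where there is no reading.
- camera_params(name): a dict with "fovy" (degrees; the focal length in pixels is half the picture's height over the tangent of half this angle, whatever the lens; pixels are square), "cx", "cy" (the principal point, pixels), "rvec" (rotation vector, rad) and "tvec" (3), from world to camera coordinates, as OpenCV has them; the wrist camera has in their place "hand_eye" (4x4, takes a point from camera to tool coordinates, whose origin is the TCP and whose axes are the flange's). Camera axes: x right, y down, z forward; pixel columns grow to the right and rows downward; lengths in m; the calibration is good to about 2 mm. A picture is of the moment at which its call begins: read the wrist's pose just before it. camera_params takes no time and is no camera call.
- job_done(): hands the job in; it is judged then, once.
The state is a dict: "time": time; "joint_pos": joint angles; "joint_vel": joint speeds; "joint_efforts": joint torques, N m; "tool_pos": TCP position; "tool_rot": TCP orientation; "contact_force": force on the tool from outside, world axes, zero at the start; "ft_torque": the same for the moment, N m; "gripper_width": opening from 0.0 (shut) to 1.0 (fully open); "grasp_force": force on a finger pad.
Only numpy, scipy, OpenCV 4.12 (cv2) and the standard library are available. Lean on these libraries where they do the work, as an engineer would, in place of code of your own. Each camera call takes 0.05 s, during which the arm holds its last target. There are 200 camera calls.

### The job

The printed gears were tipped out in a heap in the curing tray: push them apart, without lifting them above the heap, into one even layer inside the tray, all lying flat on its floor, at least a finger's width (15 mm) clear between any two and at least one gear in each quarter of the tray. Then, with the gears spread, push the lamp lever right over, away from the robot, to switch on the curing lamp. Leave the bottle, the scraper and the skull where they are.

Things in the scene. Friction and masses are not known exactly. Their poses are not given: they have to be found in the camera images.
- tray: fixed open aluminium tray, inside 260 mm (its x) by 360 mm (its y), outside 272 by 372 mm, floor 6 mm thick, walls 6 mm thick with the rim 30 mm above the work surface; origin at the centre of its underside, on the work surface, z up. Its x and y axes through the origin divide it into the four quarters. A fixed slate-grey lamp bar, 26 by 340 mm and 57 mm high, stands along the outside of the far (+x) wall, its centre line at x = 158 mm
- gear0_mid (a point): one of five identical grey printed spur gears, solid, 72 mm across the teeth, 32 mm thick, flat on both faces, about 0.12 kg; the point is its centre, half-way up (16 mm above its underside), z along its axis. At the start three lie close together on the tray floor and two lie on top of them. A gear lies flat in the tray with this point 22 mm above the work surface; one that falls can come to stand on its edge (42 mm) and is then pushed over by its upper part
- gear1_mid (a point): another of the five gears, same size; the point is its centre, half-way up
- gear2_mid (a point): another of the five gears, same size; the point is its centre, half-way up
- gear3_mid (a point): another of the five gears, same size; the point is its centre, half-way up
- gear4_mid (a point): another of the five gears, same size; the point is its centre, half-way up
- lamp_lever_base: fixed slate-grey switch box beside the tray, on its left or its right, 70 mm (its x) by 50 mm (its y) and 25 mm high; origin at the centre of its underside, x level and pointing away from the robot; the lever's pivot lies 22 mm above the origin and its axle along the box's y axis
- lamp_lever (a joint): angle of the lamp lever, a thin steel rod with a black ball 26 mm across at its end, the ball's centre 80 mm from the pivot; 0 leans 0.5 rad from upright towards the robot (off), 1.0 leans 0.5 rad from upright away from it (fully over, on); light to move (about 1 N at the ball) and stays where it is left
- lamp_lever_tip (a point): centre of the black ball on the lever; 92 mm above the work surface at both ends of its swing, 102 mm when upright, travelling 77 mm along the box's x axis
- resin_bottle: bystander: closed grey bottle, 68 mm across, 160 mm high, standing on the other side of the tray from the lever; origin at the centre of its underside
- scraper: bystander: flat scraper 150 mm long lying to the left of the tray, farther out; origin at its underside
- skull: bystander: grey printed skull, about 85 mm high and 80 mm across, standing to the right of the tray, farther out; origin at the centre of its underside
There are look-alikes about, which are no part of the job. Leave any red look-alike of the part that bears gear4_mid alone. There is more than one size of the lamp_lever_base; the job needs the smaller.

How it is judged:
On the way, in this order (a step that is already met when the one before it is completed fails the run):
1. the five gears are spread in one even layer in the tray (height (world z) of gear0_mid between 0.015 and 0.027 m and x of gear0_mid in the frame of tray between -0.13 and 0.13 m and y of gear0_mid in the frame of tray between -0.18 and 0.18 m and height (world z) of gear1_mid between 0.015 and 0.027 m and x of gear1_mid in the frame of tray between -0.13 and 0.13 m and y of gear1_mid in the frame of tray between -0.18 and 0.18 m and height (world z) of gear2_mid between 0.015 and 0.027 m and x of gear2_mid in the frame of tray between -0.13 and 0.13 m and y of gear2_mid in the frame of tray between -0.18 and 0.18 m and height (world z) of gear3_mid between 0.015 and 0.027 m and x of gear3_mid in the frame of tray between -0.13 and 0.13 m and y of gear3_mid in the frame of tray between -0.18 and 0.18 m and height (world z) of gear4_mid between 0.015 and 0.027 m and x of gear4_mid in the frame of tray between -0.13 and 0.13 m and y of gear4_mid in the frame of tray between -0.18 and 0.18 m and horizontal distance between each of gear1_mid, gear2_mid, gear3_mid, gear4_mid and gear0_mid above 0.085 m and horizontal distance between each of gear2_mid, gear3_mid, gear4_mid and gear1_mid above 0.085 m and horizontal distance between each of gear3_mid, gear4_mid and gear2_mid above 0.085 m and horizontal distance between gear4_mid and gear3_mid above 0.085 m and ((x of gear0_mid in the frame of tray above 0 m and y of gear0_mid in the frame of tray above 0 m) or (x of gear1_mid in the frame of tray above 0 m and y of gear1_mid in the frame of tray above 0 m) or (x of gear2_mid in the frame of tray above 0 m and y of gear2_mid in the frame of tray above 0 m) or (x of gear3_mid in the frame of tray above 0 m and y of gear3_mid in the frame of tray above 0 m) or (x of gear4_mid in the frame of tray above 0 m and y of gear4_mid in the frame of tray above 0 m)) and ((x of gear0_mid in the frame of tray above 0 m and y of gear0_mid in the frame of tray below 0 m) or (x of gear1_mid in the frame of tray above 0 m and y of gear1_mid in the frame of tray below 0 m) or (x of gear2_mid in the frame of tray above 0 m and y of gear2_mid in the frame of tray below 0 m) or (x of gear3_mid in the frame of tray above 0 m and y of gear3_mid in the frame of tray below 0 m) or (x of gear4_mid in the frame of tray above 0 m and y of gear4_mid in the frame of tray below 0 m)) and ((x of gear0_mid in the frame of tray below 0 m and y of gear0_mid in the frame of tray above 0 m) or (x of gear1_mid in the frame of tray below 0 m and y of gear1_mid in the frame of tray above 0 m) or (x of gear2_mid in the frame of tray below 0 m and y of gear2_mid in the frame of tray above 0 m) or (x of gear3_mid in the frame of tray below 0 m and y of gear3_mid in the frame of tray above 0 m) or (x of gear4_mid in the frame of tray below 0 m and y of gear4_mid in the frame of tray above 0 m)) and ((x of gear0_mid in the frame of tray below 0 m and y of gear0_mid in the frame of tray below 0 m) or (x of gear1_mid in the frame of tray below 0 m and y of gear1_mid in the frame of tray below 0 m) or (x of gear2_mid in the frame of tray below 0 m and y of gear2_mid in the frame of tray below 0 m) or (x of gear3_mid in the frame of tray below 0 m and y of gear3_mid in the frame of tray below 0 m) or (x of gear4_mid in the frame of tray below 0 m and y of gear4_mid in the frame of tray below 0 m))), for 0.2 s.
2. the lamp lever is pushed over, with the gears still spread (all of step 1 and value of joint lamp_lever above 0.85 rad), for 0.2 s.
At the end, for the whole second after the job is handed in: all five gears lie flat on the tray floor inside its walls (centres 15 to 27 mm above the work surface), at rest, with every two centres at least 85 mm apart and at least one gear centre in each quarter of the tray; the lamp lever is beyond 0.85 rad (all of step 2 and linear speed of each of gear0, gear1, gear2, gear3, gear4 below 0.02 m/s); the robot touches nothing.
It fails at once if a gear is lifted above the heap (its centre above 110 mm) (height (world z) of any of gear0_mid, gear1_mid, gear2_mid, gear3_mid, gear4_mid above 0.11 m).
It fails at once if the resin bottle is moved more than 30 mm from its place (distance of resin_bottle from where it was at the start of the episode above 0.03 m).
It fails at once if the scraper is moved more than 30 mm from its place (distance of scraper from where it was at the start of the episode above 0.03 m).
It fails at once if the skull is moved more than 30 mm from its place (distance of skull from where it was at the start of the episode above 0.03 m).
It also fails if it takes over 67 s, if anything falls off the work surface, if the arm or the gripper's body presses on something with over 40 N, if the wrist force passes 120 N, or if a joint passes its speed limit or range.

## Working session

There is one attempt and no reset: what is moved stays moved. The work goes in short steps, Python scripts to look and compute and a tool call to move; the robot and the scene stay as the last step left them, time stands still between calls to the robot, and variables do not carry over. Pictures are saved under pics/ and viewed, at most 10 in all, crops included, and the job is handed in when it is done.

Besides the shell and the picture viewer there is one more tool, called after "Call:" as name([rows], argument=value, ...), one row to a line, values as JSON. jog_arm: Moves the arm, as the interface text tells. Its arguments: {"type":"object","properties":{"targets":{"type":"array"}},"required":["targets"]}

```bash
mkdir -p pics; ls; cat > h.py <<'E'
from plant import *
import numpy as np, cv2
from scipy.spatial.transform import Rotation as R
def cam(name,s=None):
    c=camera_params(name); f=200/np.tan(np.radians(c["fovy"])/2)
    if "hand_eye" in c:
        q=s["tool_rot"]; T=np.eye(4); T[:3,:3]=R.from_quat([q[1],q[2],q[3],q[0]]).as_matrix(); T[:3,3]=s["tool_pos"]
        M=T@np.array(c["hand_eye"]); Rw,o=M[:3,:3],M[:3,3]
    else:
        Rc=R.from_rotvec(c["rvec"]).as_matrix(); Rw=Rc.T; o=-Rc.T@np.array(c["tvec"])
    return f,c["cx"],c["cy"],Rw,o
def cloud(d,K):
    f,cx,cy,Rw,o=K; v,u=np.mgrid[0:400,0:640]
    P=np.stack([(u-cx)/f*d,(v-cy)/f*d,d],-1)@Rw.T+o
    P[d<=0]=np.nan
    return P
def ray(u,v,z,K):
    f,cx,cy,Rw,o=K; r=Rw@np.array([(u-cx)/f,(v-cy)/f,1]); return o+r*(z-o[2])/r[2]
E
python3 - <<'E'
from h import *
s=state(); print(s["time"],s["tool_pos"],s["tool_rot"])
ims=[]
for n in("scene","top"):
    im,d=grab_frame(n); K=cam(n); print(n,K[4],(d>0).mean(),K[3][:,2]); np.savez(n,im=im,d=d)
    cv2.imwrite(f"pics/{n}0.png",im[...,::-1])
print({k:v for k,v in camera_params("top").items()})
E
```

```text
pics
0.0 [0.16814927 0.60130034 0.23002352] [-2.64778942e-04  1.35979286e-01  9.90711107e-01 -1.03288801e-03]
scene [1.30355897 0.33769839 0.60196962] 0.99105859375 [-0.78670261 -0.30368213 -0.53747202]
top [0.30256559 0.04535184 1.60703671] 0.99609765625 [ 0.16022746 -0.0088466  -0.98704048]
{'fovy': 42.38721046110442, 'cx': 317.03990764614366, 'cy': 184.33575834549785, 'rvec': array([ 2.14342266, -2.13989475,  0.18236465]), 'tvec': array([0.03043286, 0.55623104, 1.53813217])}
```

View pics/top0.png

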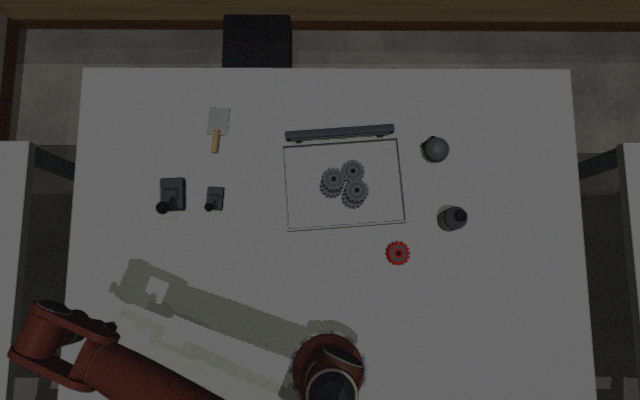

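View pics/scene0.png

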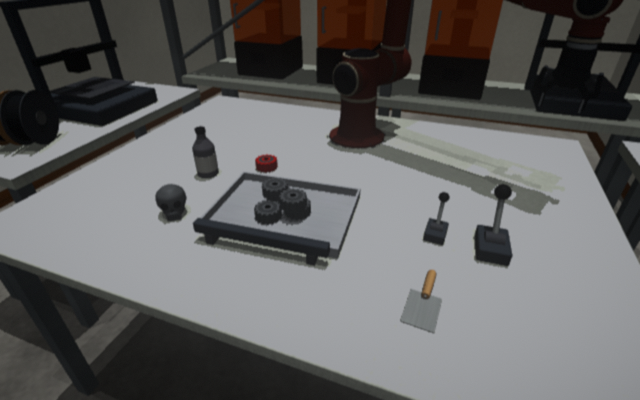

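The top picture shows the tray with corners near (284,147), (398,140), (405,222) and (288,231), the heap around (345,184) and the lamp bar at (340,132). The bottle is at (453,218), the skull at (435,149), and the scraper at (218,128). There are two lever boxes, at (172,195) large and (215,198) small. The small one fits the description. The red look-alike gear at (398,253) stays put. Next I measure everything and confirm with one crop.

```bash
cat >> h.py <<'E'
def measure_tray(im,d,K):
    pass
E
python3 - <<'E'
from h import *
a=np.load("top.npz"); im,d=a["im"],a["d"]; K=cam("top"); P=cloud(d,K)
print("table z",np.nanmedian(P[250:300,450:550,2]))
Z=P[...,2]
# tray rim from image corners, at z=0.03
for c in [(284,147),(398,140),(405,222),(288,231)]: print(c,ray(*c,0.03,K).round(3))
box=np.zeros(Z.shape,bool); box[142:228,290:400]=1
m=box&(Z>0.02)&(Z<0.15); 
# rim points
rim=np.zeros(Z.shape,bool); rim[136:236,278:412]=1
mr=rim&(Z>0.022)&(Z<0.036); print(mr.sum())
# lamp bar
mb=np.zeros(Z.shape,bool); mb[118:142,275:405]=1; mb&=(Z>0.045)&(Z<0.07); q=P[mb][:,:2].astype(np.float32); print("bar",cv2.minAreaRect(q))
for nm,(u0,u1,v0,v1),(z0,z1) in [("small",(200,228,182,215),(0.015,0.035)),("big",(150,190,170,218),(0.02,0.06)),("sball",(200,228,182,215),(0.07,0.2)),("bball",(150,190,170,218),(0.1,0.2))]:
    k=np.zeros(Z.shape,bool); k[v0:v1,u0:u1]=1; k&=(Z>z0)&(Z<z1); q=P[k]
    if len(q): print(nm,len(q),cv2.minAreaRect(q[:,:2].astype(np.float32)),q[:,2].max(),np.median(q[:,2]))
for nm,(u0,u1,v0,v1) in [("bottle",(432,475,200,235)),("skull",(420,452,130,165)),("red",(382,414,238,268))]:
    k=np.zeros(Z.shape,bool); k[v0:v1,u0:u1]=1; k&=(Z>0.02); q=P[k]; print(nm,q.min(0),q.max(0))
print("heap z hist",np.histogram(Z[m],bins=np.arange(0.02,0.1,0.005)))
np.set_printoptions(linewidth=250)
cr=np.hstack([cv2.resize(im[115:235,275:415],None,fx=5,fy=5,interpolation=3)])
cr2=cv2.resize(im[165:225,145:240],None,fx=4,fy=4,interpolation=3)
cv2.imwrite("pics/heap.png",np.clip(cr.astype(float)*2,0,255).astype(np.uint8)[...,::-1])
cv2.imwrite("pics/lev.png",np.clip(cr2.astype(float)*2,0,255).astype(np.uint8)[...,::-1])
E
```

```text
table z 7.300487510297771e-06
(284, 147) [0.677 0.135 0.03 ]
(398, 140) [ 0.7   -0.223  0.03 ]
(405, 222) [ 0.442 -0.239  0.03 ]
(288, 231) [0.414 0.12  0.03 ]
1082
bar ((0.7199039459228516, -0.03928616642951965), (0.031237805262207985, 0.3401886224746704), 4.301939010620117)
small 287 ((0.5164992213249207, 0.34790104627609253), (0.051035359501838684, 0.06988117843866348), 87.484375) 0.034865605106063846 0.025611377079448827
big 665 ((0.5282590985298157, 0.47702038288116455), (0.09976702183485031, 0.07304421812295914), 1.1595475673675537) 0.05804921267926888 0.03595945696767888
sball 66 ((0.47917401790618896, 0.349932461977005), (0.023974426090717316, 0.023535851389169693), 27.468517303466797) 0.11171475138626463 0.10173151963965343
bball 144 ((0.4740923047065735, 0.4758642911911011), (0.03824291750788689, 0.03645164147019386), 43.47910690307617) 0.15375903325237505 0.14378281361496292
bottle [ 0.41614188 -0.4078273   0.02009868] [ 0.48364556 -0.34130968  0.16952949]
skull [ 0.62665747 -0.37421102  0.02233093] [ 0.70941694 -0.29702293  0.09168463]
red [ 0.31486642 -0.25171607  0.02031496] [ 0.38154362 -0.18019691  0.0426555 ]
heap z hist (array([ 83, 149, 234, 311, 170,  28,  20,  17,  70, 332, 345,  60,   3,
         0,   0]), array([0.02 , 0.025, 0.03 , 0.035, 0.04 , 0.045, 0.05 , 0.055, 0.06 ,
       0.065, 0.07 , 0.075, 0.08 , 0.085, 0.09 , 0.095]))
```

View pics/heap.png

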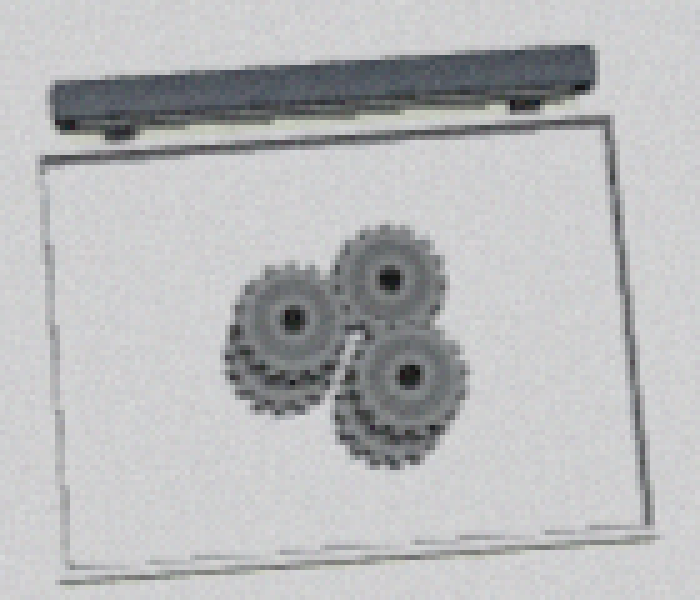

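View pics/lev.png

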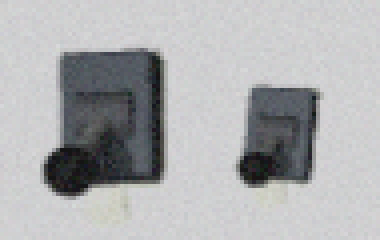

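The crops confirm two things. The small lever box measures 70 x 51 mm, at about (0.517, 0.348), with its ball at (0.479, 0.350) in the off position, so it is the right one (the other is 100 x 73 mm). In the heap crop, gear A lies on the floor with its hub at (391,279), and B (292,318) and C (409,375) are on top, each over a gear shifted towards the robot. Next I put these into the tray frame.

```bash
cat >> h.py <<'E'
C0=np.array([0.560,-0.0515]); YAW=np.radians(4.0); RT=np.array([[np.cos(YAW),-np.sin(YAW)],[np.sin(YAW),np.cos(YAW)]])
def tr(p): return (np.asarray(p)[...,:2]-C0)@RT      # world -> tray mm
def wo(p): return RT@np.asarray(p)+C0
def where():
    s=state(); q=s["tool_rot"]; M=R.from_quat([q[1],q[2],q[3],q[0]]).as_matrix()
    print("t",round(s["time"],2),"TCP tray",(tr(s["tool_pos"])*1000).round(1),"z",round(s["tool_pos"][2]*1000,1),"tooly-yaw rel tray",round(np.degrees(np.arctan2(M[1,1],M[0,1])-YAW)-90,2),"tilt",M[2,2].round(4)); return s
E
python3 - <<'E'
from h import *
a=np.load("top.npz"); im,d=a["im"],a["d"]; K=cam("top"); P=cloud(d,K)
Z=P[...,2]; T=tr(P)*1000
for n,(u,v),z in [("A",(391,279),.038),("B",(292,318),.070),("C",(409,375),.070)]: print(n,(tr(ray(275+u/5,115+v/5,z,K))*1000).round(1))
b=np.load("scene.npz"); Ks=cam("scene"); Q=cloud(b["d"],Ks); TQ=tr(Q)*1000
for nm,TT,ZZ in (("top",T,Z),("scene",TQ,Q[...,2])):
  ins=(abs(TT[...,0])<115)&(abs(TT[...,1])<165)
  H=np.zeros((24,34))-1
  m=ins&(ZZ>0); i=((TT[m][:,0]+120)//10).astype(int); j=((TT[m][:,1]+170)//10).astype(int)
  np.maximum.at(H,(i,j),ZZ[m]*1000)
  print(nm,"rows x from +, cols y from + (left)")
  for r in range(19,3,-1): print("%4d"%(r*10-115)," ".join("%3d"%H[r,c] for c in range(27,6,-1)))
  if nm=="top":
    print("cols"," ".join("%3d"%(c*10-165) for c in range(27,6,-1)))
  # side points: rim of tray check
  r=(ZZ>0.026)&(ZZ<0.034)&(abs(TT[...,0])<145)&(abs(TT[...,1])<195)
  for nmz,mm in (("+x",TT[...,0]>120),("-x",TT[...,0]<-120),("+y",TT[...,1]>170),("-y",TT[...,1]<-170)):
    q=TT[r&mm]; 
    if len(q)>5: print(nmz,q.mean(0).round(1),np.polyfit(q[:,1] if 'x' in nmz else q[:,0],q[:,0] if 'x' in nmz else q[:,1],1).round(3))
print(camera_params("wrist")["hand_eye"])
where()
E
```

```text
A [ 37.9 -31.9]
B [12.1 32.8]
C [-27.5 -35. ]
top rows x from +, cols y from + (left)
  75  10  12  14  10   8   9   9  13  11  10  10  10  34  38  43  37  12  13  15  11  13
  65  15  10  11  13  13  14  14  10  10  18  10  42  42  43  44  43  39  10  12  11  13
  55  10  18  11  10  10  11  14  12   8  10  38  44  45  43  43  43  44  38  13   9  11
  45  16   9  11  10  12  68  71  74  71  72  37  45  45  48  43  43  44  36  10  14  11
  35   8   6  12  14  13  70  71  75  75  73  74  43  39  46  48  45  42  43  14   9  10
  25  13   9  10  13  71  74  74  75  75  76  75  74  44  43  43  42  44  40  10  10  12
  15  10  10  16  10  75  70  77  77  75  75  77  70  43  41  43  41  42   9  11  11  13
   5   9  11  11  38  75  72  80  76  79  75  70  65  70  72  76  76  64  11  13  14  10
  -5   7  15   9  39  73  76  74  73  77  80  77  74  71  76  76  75  75  67  11  10  11
 -15  10   9  11  37  49  72  80  73  74  75  69  75  75  73  75  76  74  75  65  12  14
 -25  12  11  15   8  45  41  70  68  70  67  61  74  79  76  73  76  75  78   9  13  11
 -35  10  12  15  11  13  37  42  3
[... 1960 characters left out ...]

 -65   4   6   5   4   6   5  -1  -1  -1  -1  37  35  66  67  67  66  -1  -1  -1  -1   5
 -75   6   5   6   5   4   5   4  -1  -1  -1  -1  35  -1  -1  -1  -1  -1  -1  -1  -1   5
+x [132.6 161.6] [3.30000e-02 1.27242e+02]
-x [-128.4    8.1] [-5.00000e-03 -1.28358e+02]
+y [ 23.1 187.1] [2.0000e-03 1.8704e+02]
-y [   8.8 -177.1] [ 4.00000e-03 -1.77111e+02]
[[ 1.23986778e-04 -9.45974030e-01 -3.24242378e-01  8.33105118e-02]
 [ 9.99999916e-01 -9.69168366e-06  4.10664546e-04 -5.56966155e-04]
 [-3.91620450e-04 -3.24242402e-01  9.45973949e-01 -1.42847666e-01]
 [ 0.00000000e+00  0.00000000e+00  0.00000000e+00  1.00000000e+00]]
t 0.1 TCP tray [-345.3  678.6] z 230.1 tooly-yaw rel tray -19.63 tilt -1.0
```

```bash
sed -i 's/C0=np.array(\[0.560,-0.0515\])/C0=np.array([0.5635,-0.0495])/' h.py; python3 - <<'E'
from h import *
where()
E
```

```text
t 0.1 TCP tray [-349.   676.9] z 230.1 tooly-yaw rel tray -19.63 tilt -1.0
```

Call:
jog_arm([
  [[-23.5,-21.5,4],[0,0,-2.45],0],
  [[-23.5,-21.5,4],[0,0,-2.45],0],
  [[-23.5,-21.5,4],[0,0,-2.45],0],
  [[-23.5,-21.5,4],[0,0,-2.45],0],
  [[-23.5,-21.5,4],[0,0,-2.45],0],
  [[-23.5,-21.5,4],[0,0,-2.45],0],
  [[-23.5,-21.5,4],[0,0,-2.45],0],
  [[-23.5,-21.5,4],[0,0,-2.45],0],
])

```text
time: 1.1
tool_pos: [0.4311, 0.1789, 0.1686]
tool_rot: [0.0, -0.035, 0.999, 0.0]
contact_force: [0.8, 0.8, -0.3]
gripper_width: 0.003
grasp_force: 0.0
```

```bash
python3 -c "
from h import *
where()"
```

```text
t 1.1 TCP tray [-116.1  237.1] z 168.6 tooly-yaw rel tray -0.03 tilt -1.0
```

Call:
jog_arm([
  [[-5.6,-10.6,2.7],[0,0,0],0],
  [[-5.6,-10.6,2.7],[0,0,0],0],
  [[-5.6,-10.6,2.7],[0,0,0],0],
  [[-5.6,-10.6,2.7],[0,0,0],0],
  [[-5.6,-10.6,2.7],[0,0,0],0],
  [[-5.6,-10.6,2.7],[0,0,0],0],
  [[-5.6,-10.6,2.7],[0,0,0],0],
])

```text
time: 1.98
tool_pos: [0.5881, -0.0737, 0.1008]
tool_rot: [-0.001, -0.034, 0.999, 0.0]
contact_force: [0.1, -0.4, 0.1]
gripper_width: 0.002
grasp_force: 0.0
```

```bash
python3 -c "
from h import *
where()
im,d=grab_frame('scene'); cv2.imwrite('pics/s1.png',cv2.resize(np.clip(im[120:290,150:400].astype(float)*2,0,255).astype(np.uint8),None,fx=3,fy=3)[...,::-1])"
```

```text
t 1.98 TCP tray [ 22.9 -25.9] z 100.8 tooly-yaw rel tray -0.06 tilt -1.0
```

View pics/s1.png

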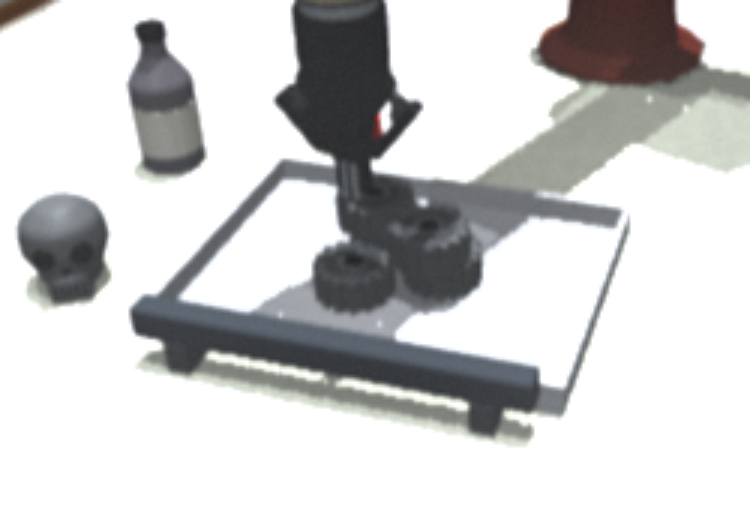

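The fingers stand clear above the gap between the gears. The heap is still as measured, so I push top gear B to the left, off the heap.

Call:
jog_arm([
  [[0,0,2.2],[0,0,0],0],
  [[0,0,2.2],[0,0,0],0],
  [[0.2,0.8,2.2],[0,0,0],0],
  [[0.4,1.6,2.2],[0,0,0],0],
  [[0.6,2.4,2.2],[0,0,0],0],
  [[0.8,3.2,2.2],[0,0,0],0],
  [[0.9,3.8,2.2],[0,0,0],0],
  [[0.9,3.8,2.2],[0,0,0],0],
])

```text
time: 3.02
tool_pos: [0.5592, 0.0205, 0.0464]
tool_rot: [-0.0, -0.036, 0.999, 0.0]
contact_force: [0.9, -0.7, 0.2]
gripper_width: -0.005
grasp_force: 0.0
```

```bash
cat >> h.py <<'E'
def hmap(save=None):
    s=where(); out=None
    im,d=grab_frame("scene"); P=cloud(d,cam("scene")); T=tr(P)*1000-[0,2]; Z=P[...,2]*1000
    m=(abs(T[...,0])<125)&(abs(T[...,1])<175)&(Z>0)
    H=np.full((26,36),-1.); np.maximum.at(H,(((T[m][:,0]+130)//10).astype(int),((T[m][:,1]+180)//10).astype(int)),np.minimum(Z[m],999))
    print("y    "+" ".join("%3d"%(c*10-175) for c in range(35,-1,-1)))
    for r in range(25,-1,-1): print("%4d "%(r*10-125)+" ".join("  ." if H[r,c]<0 else "  _" if H[r,c]<12 else "%3d"%H[r,c] for c in range(35,-1,-1)))
    if save: cv2.imwrite(save,cv2.resize(np.clip(im[120:290,150:400].astype(float)*2,0,255).astype(np.uint8),None,fx=3,fy=3)[...,::-1])
E
python3 -c "
from h import *
hmap('pics/s2.png')"
```

```text
t 3.02 TCP tray [ 0.6 70.2] z 46.4 tooly-yaw rel tray 0.07 tilt -1.0
y    175 165 155 145 135 125 115 105  95  85  75  65  55  45  35  25  15   5  -5 -15 -25 -35 -45 -55 -65 -75 -85 -95 -105 -115 -125 -135 -145 -155 -165 -175
 125   .   .   .   .   .   .   .   .   .   .   .   .   .   .   .   .   .   .   .   .   .   .   .   .   .   .   .   .   .   .   .   .   .   .   .   .
 115   .   .   .   .   .   .   .   .   .   .   .   .   .   .   .   .   .   .   .   .   .   .   .   .   .   .   .   .   .   .   .   .   .   .   .   .
 105   _   _   .   .   .   .   .   .   .   .   .   .   .   .   .   .   .   .   .   .   .   .   .   .   .   .   .   .   .   .   .   .   .   .   .   .
  95   _   _   _   .   .   .   .   .   .   .   .   .   .   .   _   .   .   .   .   .   .   .   .   .   .   .   .   .   _   .   .   _   .   .   .   .
  85   _   _   _   _   _   _   _   _   _   _   _   _   _   _   _   _   _   _   _   _   _   _   _   _   _   _   _   _   _   _   _   _   _   _   _   _
  75   _   _   _   _   _   _   _   _   _   _   _   _   _   _   _   _   _   _   _   _  33  29   _   _   _   _   _   _   _   _   _ 
[... 2299 characters left out ...]
 409 408 405 404 405 401   _   _   _   .   .   .   .   .   .   .   .   .   _   _   _   _   _   _   _   _
 -95   _   _   _ 410 410 409 408 416 418 418 415 410 405 409 409   .   _   _   _   .   .   .   .   .   .   .   .   .   _   _   _   _   _   _   _   _
-105   _   _   _ 409   _ 411 421 425 424 422 419 414 377 410 409   .   _   _   _   .   .   .   .   .   .   .   .   .   .   _   _   _   _   _   _   _
-115   _   _   _ 402 411 424 428 430 434 432 431 421 410 409 410   .   .   _   _   _   _   .   .   .   .   .   .   .   .   _   _   _   _   _   _   _
-125   _   _   _ 396 419 428 434 440 437 435 432 425 413   .   .   .   .   .   .   .   _   .   .   .   .   .   .   .   .   .   _   _   _   _   _   _
```

Call:
jog_arm([
  [[0.4,-2,0],[0,0,0],0],
  [[0.4,-2,0],[0,0,0],0],
  [[0.75,-2.8,0],[0,0,0],0],
  [[1.1,-3.6,0],[0,0,0],0],
  [[1.4,-4.4,0],[0,0,0],0],
  [[1.6,-5.0,0],[0,0,0],0],
  [[1.8,-5.6,0],[0,0,0],0],
  [[1.8,-5.6,0],[0,0,0],0],
])

```text
time: 4.08
tool_pos: [0.5244, -0.1242, 0.0465]
tool_rot: [0.0, -0.034, 0.999, 0.0]
contact_force: [0.1, 0.5, 0.3]
gripper_width: 0.002
grasp_force: 0.3
```

Call:
jog_arm([
  [[0,0,-3],[0,0,0],0],
  [[0,0,-6],[0,0,0],0],
  [[0,4,-8],[0,0,0],0],
  [[2,8,-8],[0,0,0],0],
  [[4,10,-8],[0,0,0],0],
  [[4,10,-8],[0,0,0],0],
])

```text
time: 4.82
tool_pos: [0.4282, 0.0876, 0.2413]
tool_rot: [0.0, -0.035, 0.999, 0.0]
contact_force: [0.5, 0.3, 0.5]
gripper_width: -0.002
grasp_force: 0.0
```

```bash
sed -i 's/&(Z>0)$/\&(Z>0)\&(Z<95)/' h.py; python3 -c "
from h import *
hmap('pics/s2.png')"
```

```text
t 4.83 TCP tray [-125.4  146.2] z 241.3 tooly-yaw rel tray -0.03 tilt -1.0
y    175 165 155 145 135 125 115 105  95  85  75  65  55  45  35  25  15   5  -5 -15 -25 -35 -45 -55 -65 -75 -85 -95 -105 -115 -125 -135 -145 -155 -165 -175
 125   .   .   .   .   .   .   .   .   .   .   .   .   .   .   .   .   .   .   .   .   .   .   .   .   .   .   .   .   .   .   .   .   .   .   .   .
 115   .   .   .   .   .   .   .   .   .   .   .   .   .   .   .   .   .   .   .   .   .   .   .   .   .   .   .   .   .   .   .   .   .   .   .   .
 105   _   _   .   .   .   .   .   .   .   .   .   .   .   .   .   .   .   .   .   .   .   .   .   .   .   .   .   .   .   .   .   .   .   .   .   .
  95   _   _   _   .   .   .   .   .   .   .   .   .   .   .   .   .   .   .   _   .   .   .   .   .   .   .   .   _   _   .   .   .   .   .   .   .
  85   _   _   _   _   _   _   _   _   _   _   _   _   _   _   _   _   _   _   _   _   _   _   _   _   _   _   _   _   _   _   _   _   _   _   _   _
  75   _   _   _   _   _   _   _   _   _   _   _   _   _   _   _   _   _   _   _   _  37  32   _   _   _   _   _   _   _   
[... 2305 characters left out ...]
   .   .   _   _   _   _   _   _   _   .   .   .   .   .   .  37  37  36  37  36  38  36   .   _   _   _
 -95   _   _   _   _   _   _   _   .   .   .   .   _   _   _   _   _   _   _   _   .   .   .   .   .   .   .  35  37  36  36  36   .   .   .   _   _
-105   _   _   _   _   _   _   _   _   .   .   .   _   _   _   _   _   _   _   _   .   .   .   .   .   .   _   _  34  34   .   .   .   .   .   _   _
-115   _   _   _   _   _   _   _   _   _   _   _   _   _   _   _   _   _   _   _   _   _   .   .   .   _   _   _   .   .   .   .   .   .   .   _   _
-125   _   _   _   _   _   _   _   _   _   _   _   _   _   _   _   _   _   _   _   _   _   .   .   _   _   _   _   .   .   .   .   .   .   .   _   _
```

View pics/s2.png

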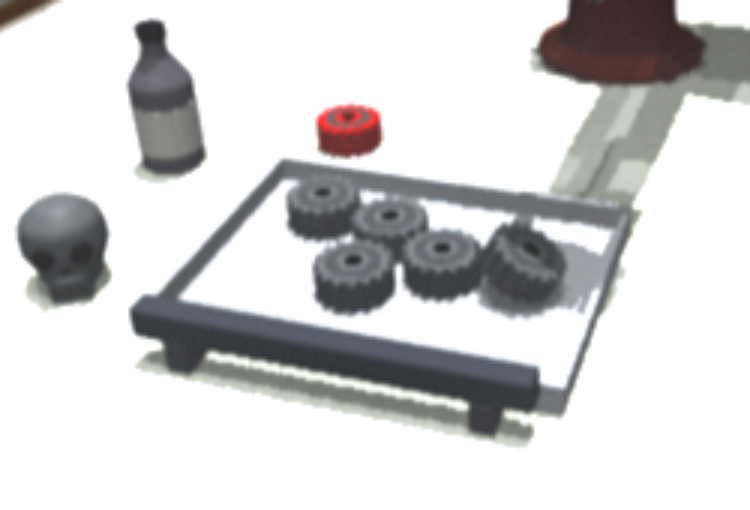

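C now lies flat near (-66,-104) in the tray frame. B leans on D's left edge at about (525,262) in the crop, and A, D and E are on the floor. I push B off D next.

Call:
jog_arm([
  [[-2.4,-2,4],[0,0,0],0],
  [[-4.6,-3.84,5],[0,0,0],0],
  [[-4.6,-3.84,6.5],[0,0,0],0],
  [[-4.6,-3.84,7.8],[0,0,0],0],
  [[-4.6,-3.84,7.8],[0,0,0],0],
  [[-4.6,-3.3,7.8],[0,0,0],0],
  [[-4.6,-2.8,7.8],[0,0,0],0],
  [[-4.6,-2.3,7.8],[0,0,0],0],
])

```text
time: 5.88
tool_pos: [0.5485, 0.0378, 0.0474]
tool_rot: [0.001, -0.035, 0.999, -0.0]
contact_force: [-0.1, -1.5, -0.0]
gripper_width: 0.001
grasp_force: 0.4
```

Call:
jog_arm([
  [[0,0,0],[0,0,0],0],
  [[0,0,-3],[0,0,0],0],
  [[0,0,-4],[0,0,0],0],
  [[2,0,-5],[0,0,0],0],
  [[4,0,-5],[0,0,0],0],
  [[4,0,-5],[0,0,0],0],
])

```text
time: 6.62
tool_pos: [0.4456, 0.0297, 0.1704]
tool_rot: [0.0, -0.035, 0.999, -0.0]
contact_force: [0.4, 0.4, 0.4]
gripper_width: -0.001
grasp_force: 0.0
```

```bash
python3 -c "
from h import *
hmap()"
```

```text
t 6.62 TCP tray [-112.1   87.2] z 170.4 tooly-yaw rel tray -0.04 tilt -1.0
y    175 165 155 145 135 125 115 105  95  85  75  65  55  45  35  25  15   5  -5 -15 -25 -35 -45 -55 -65 -75 -85 -95 -105 -115 -125 -135 -145 -155 -165 -175
 125   .   .   .   .   .   .   .   .   .   .   .   .   .   .   .   .   .   .   .   .   .   .   .   .   .   .   .   .   .   .   .   .   .   .   .   .
 115   .   .   .   .   .   .   .   .   .   .   .   .   .   .   .   .   .   .   .   .   .   .   .   .   .   .   .   .   .   .   .   .   .   .   .   .
 105   _   _   .   .   .   .   .   .   .   .   .   .   .   .   .   .   .   .   .   .   .   .   .   .   .   .   .   .   .   .   .   .   .   .   .   .
  95   _   _   _   .   .   .   .   .   .   .   .   .   .   _   .   .   _   _   .   .   .   .   .   .   .   _   .   .   .   .   _   .   .   _   _   .
  85   _   _   _   _   _   _   _   _   _   _   _   _   _   _   _   _   _   _   _   _   _   _   _   _   _   _   _   _   _   _   _   _   _   _   _   _
  75   _   _   _   _   _   _   _   _   _   _   _   _   _   _   _   _   _   _   _  15  18  13   _   _   _   _   _   _   _   
[... 2305 characters left out ...]
   _   _   _   _   _   _   _   _   _   .   .   .   .   .   .  36  37  37  37  38  36  35   .   _   _   _
 -95   _   _   _   _   _   _   _   _   _   _   _   _   _   _   _   _   _   _   _   .   .   .   .   .   .   .  36  37  35  35  36   .   .   .   _   _
-105   _   _   _   _   _   _   _   _   _   _   _   _   _   _   _   _   _   _   _   .   .   .   .   .   .   _   _   .   .   .   .   .   .   .   _   _
-115   _   _   _   _   _   _   _   _   _   _   _   _   _   _   _   _   _   _   _   _   _   .   .   .   _   _   _   .   .   .   .   .   .   .   _   _
-125   _   _   _   _   _   _   _   _   _   _   _   _   _   _   _   _   _   _   _   _   _   .   .   _   _   _   _   .   .   .   .   .   .   .   _   _
```

All five are flat: A (34,-34), B (-8,132), C (-63,-104), D (-4,42), E (-44,-29). Next I push D to +x, then A to -y.

Call:
jog_arm([
  [[-1.9,-1.8,2.4],[0,0,0],0],
  [[-1.9,-1.8,4.6],[0,0,0],0],
  [[-1.9,-1.8,6.2],[0,0,0],0],
  [[-1.9,-1.8,6.2],[0,0,0],0],
  [[-2.8,-1.8,6.2],[0,0,0],0],
  [[-3.7,-1.8,6.2],[0,0,0],0],
  [[-4.6,-1.8,6.2],[0,0,0],0],
  [[-5.4,-1.8,6.2],[0,0,0],0],
])

```text
time: 7.68
tool_pos: [0.5895, -0.006, 0.0193]
tool_rot: [0.002, -0.035, 0.999, -0.0]
contact_force: [-0.3, 0.2, 1.0]
gripper_width: 0.005
grasp_force: 0.5
```

```bash
python3 -c "
from h import *
where()"
```

```text
t 7.67 TCP tray [29.  41.5] z 19.3 tooly-yaw rel tray 0.0 tilt -1.0
```

Call:
jog_arm([
  [[0.3,-0.85,0.1],[0,0,0],0],
  [[0.3,-0.85,0.1],[0,0,0],0],
  [[0.05,-1.75,0.1],[0,0,0],0],
  [[-0.2,-2.65,0.1],[0,0,0],0],
  [[-0.45,-3.55,0.1],[0,0,0],0],
  [[-0.7,-4.4,0.1],[0,0,0],0],
  [[-0.7,-4.4,0.1],[0,0,0],0],
  [[-0.6,-4.0,-2],[0,0,0],0],
])

```text
time: 8.68
tool_pos: [0.6037, -0.1042, 0.0605]
tool_rot: [-0.006, -0.034, 0.999, 0.002]
contact_force: [0.2, -0.1, -0.3]
gripper_width: -0.001
grasp_force: 0.0
```

Call:
jog_arm([
  [[1,1.7,-2],[0,0,0],0],
  [[3,1.7,-2],[0,0,0],0],
  [[5.6,1.7,-2],[0,0,0],0],
  [[5.6,1.7,-2],[0,0,0],0],
  [[5.6,1.7,-2],[0,0,0],0],
])

```text
time: 9.3
tool_pos: [0.4655, -0.072, 0.1161]
tool_rot: [0.001, -0.035, 0.999, -0.0]
contact_force: [-0.4, 0.1, -0.4]
gripper_width: 0.002
grasp_force: 0.0
```

```bash
python3 -c "
from h import *
hmap()"
```

```text
t 9.3 TCP tray [-99.3 -15.7] z 116.1 tooly-yaw rel tray -0.03 tilt -1.0
y    175 165 155 145 135 125 115 105  95  85  75  65  55  45  35  25  15   5  -5 -15 -25 -35 -45 -55 -65 -75 -85 -95 -105 -115 -125 -135 -145 -155 -165 -175
 125   .   .   .   .   .   .   .   .   .   .   .   .   .   .   .   .   .   .   .   .   .   .   .   .   .   .   .   .   .   .   .   .   .   .   .   .
 115   .   .   .   .   .   .   .   .   .   .   .  36  37  37  37  37   .   .   .   .   .   .   .   .   .   .   .   .   .   .   .   .   .   .   .   .
 105   _   _   .   .   .   .   .   .   .   .  37  36  38  37  39  38  37   .   .   .   .   .   .   .   .   .   .   .   .   .   .   .   .   .   .   .
  95   _   _   _   .   .   .   _   .   .   .  36  37  38  39  38  37  36  37   .   .   .   _   _   .   .   _   .   .   .  29  30  13   _   .   .   _
  85   _   _   _   _   _   _   _   _   _   _  37  38  38  38  39  38  37  36   _   _   _   _   _   _   _   _   _   _  36  36  36  36  37   _   _   _
  75   _   _   _   _   _   _   _   _   _   _  37  38  38  38  38  39  37  36   _   _   _   _   _   _   _   _   _  36  38  38  
[... 2302 characters left out ...]
   _   _   _   _   _   _   _   _   _   .   .   .   .   .   .  36  36  37  38  37  37  36   .   _   _   _
 -95   _   _   _   _   _   _   _   _   _   _   _   _   _   _   _   _   _   _   _   .   .   .   .   .   .   .  34  36  36  36  36   .   .   .   _   _
-105   _   _   _   _   _   _   _   _   _   _   _   _   _   _   _   _   _   _   _   .   .   .   .   .   .   _   _  34   .   .   .   .   .   .   _   _
-115   _   _   _   _   _   _   _   _   _   _   _   _   _   _   _   _   _   _   _   _   _   .   .   .   _   _   _   .   .   .   .   .   .   .   _   _
-125   .   _   _   _   _   _   _   _   _   _   _   _   _   _   _   _   .   _   _   _   _   .   .   _   _   _   _   .   .   .   .   .   .   .   _   _
```

Call:
jog_arm([
  [[0,-0.55,2],[0,0,0],0],
  [[0,-0.55,4],[0,0,0],0],
  [[0,-0.55,4],[0,0,0],0],
  [[-0.8,-0.55,4],[0,0,0],0],
  [[-1.6,-0.55,4],[0,0,0],0],
  [[-2.3,-0.55,4],[0,0,0],0],
  [[-2.3,-0.55,4],[0,0,0],0],
  [[-2,-0.55,2],[0,0,0],0],
])

```text
time: 10.35
tool_pos: [0.5137, -0.0815, 0.0637]
tool_rot: [-0.004, -0.035, 0.999, 0.001]
contact_force: [0.3, 0.9, 0.2]
gripper_width: 0.003
grasp_force: 0.0
```

```bash
python3 -c "
from h import *
where()"
```

```text
t 10.35 TCP tray [-51.9 -28.4] z 63.7 tooly-yaw rel tray 0.0 tilt -1.0
```

Call:
jog_arm([
  [[-2,2.5,-1],[0,0,0],0],
  [[-4,4.5,-1],[0,0,0],0],
  [[-4.05,6.45,-1],[0,0,0],0],
  [[-4.05,6.45,0],[0,0,0],0],
  [[-4.05,6.45,1.9],[0,0,0],0],
  [[-4.05,6.45,1.9],[0,0,0],0],
  [[-3.3,6.45,1.9],[0,0,0],0],
  [[-2.5,6.45,1.9],[0,0,0],0],
])

```text
time: 11.35
tool_pos: [0.5691, 0.0824, 0.0216]
tool_rot: [0.002, -0.034, 0.999, -0.0]
contact_force: [0.7, 0.0, -0.1]
gripper_width: -0.002
grasp_force: 0.3
```

Call:
jog_arm([
  [[0.5,0,0],[0,0,0],0],
  [[0.5,0,0],[0,0,0],0],
  [[0.3,0,-3],[0,0,0],0],
  [[0.3,0,-5],[0,0,0],0],
  [[0.3,2,-7],[0,0,0],0],
  [[2,5,-7],[0,0,0],0],
  [[4,7.5,-7],[0,0,0],0],
  [[4,7.5,-7],[0,0,0],0],
])

```text
time: 12.35
tool_pos: [0.4538, 0.2647, 0.1946]
tool_rot: [0.001, -0.035, 0.999, 0.0]
contact_force: [0.3, -0.6, -1.1]
gripper_width: -0.002
grasp_force: 0.0
```

```bash
python3 -c "
from h import *
hmap()
im,d=grab_frame('top'); K=cam('top'); P=cloud(d,K); T=tr(P)*1000; Z=P[...,2]
m=((Z>.027)&(Z<.055)&(abs(T[...,0])<124)&(abs(T[...,1])<172)).astype(np.uint8); m=cv2.morphologyEx(m,cv2.MORPH_OPEN,np.ones((3,3)))
n,l,st,c=cv2.connectedComponentsWithStats(m)
for i in range(1,n):
  if st[i,4]>60: q=T[l==i]; print('gear?',((q.min(0)+q.max(0))/2).round(0),(q.max(0)-q.min(0)).round(0),st[i,4],(Z[l==i].mean()*1000).round(1))
"
```

```text
t 12.35 TCP tray [-87.5 321.1] z 194.6 tooly-yaw rel tray 0.01 tilt -1.0
y    175 165 155 145 135 125 115 105  95  85  75  65  55  45  35  25  15   5  -5 -15 -25 -35 -45 -55 -65 -75 -85 -95 -105 -115 -125 -135 -145 -155 -165 -175
 125   .   .   .   .   .   .   .   .   .   .   .   .   .   .   .   .   .   .   .   .   .   .   .   .   .   .   .   .   .   .   .   .   .   .   .   .
 115   .   .   .   .   .   .   .   .   .   .   .  35  36  37  38  37   .   .   .   .   .   .   .   .   .   .   .   .   .   .   .   .   .   .   .   .
 105   _   _   .   .   .   .   .   .   .   .  36  37  37  38  37  36  38   .   .   .   .   .   .   .   .   .   .   .   .   .   .   .   .   .   .   .
  95   _   _   _   .   .   .   .   .   .   .  37  38  38  39  37  38  37  36   .   .   .   .   .   .   .   _   .   .   .   _  24   _   .   .   .   .
  85   _   _   _   _   _   _   _   _   _   _  37  37  38  38  39  37  38  35   _   _   _   _   _   _   _   _   _   _  35  38  37  38  37   _   _   _
  75   _   _   _   _   _   _   _   _   _   _  37  38  37  38  37  37  37  36   _   _   _   _   _   _   _   _   _  38  37  37 
[... 2490 characters left out ...]
 _   _   _   _   _   _   _  35  36  38  36  35   .   .   .   _   _
-105   _   _   _   .   .   .   .   .   .   _   _   _   _   _   _   _   _   _   _   _   _   _   _   _   _   _   _   .  34   .   .   .   .   .   _   _
-115   _   _   _   .   .   .   .   .   .   _   _   _   _   _   _   _   _   _   _   _   _   _   _   _   _   _   _   .   .   .   .   .   .   .   _   _
-125   _   _   _   .   .   .   .   .   .   _   _   _   _   _   _   _   _   _   _   _   _   _   _   _   _   _   _   .   .   .   .   .  24   .   _   _
gear? [82. 37.] [66. 66.] 348 38.0
gear? [  54. -127.] [69. 67.] 370 38.6
gear? [ 14. -28.] [68. 69.] 371 38.0
gear? [ -64. -104.] [69. 66.] 372 38.0
gear? [-56. 132.] [66. 66.] 369 37.7
```

The five gears are flat and spread, and both cameras agree. The closest pair is D and E at about 95 mm, and every quarter is filled. Now the small lever, with its ball at (0.479, 0.350).

Call:
jog_arm([
  [[0.4,1.8,0],[0,0,0],0],
  [[0.72,3.54,0],[0,0,0],0],
  [[0.72,3.54,2],[0,0,0],0],
  [[0.72,3.54,4],[0,0,0],0],
  [[0.72,3.54,4.8],[0,0,0],0],
  [[0.72,3.54,4.8],[0,0,0],0],
])

```text
time: 13.2
tool_pos: [0.4305, 0.3493, 0.0725]
tool_rot: [-0.001, -0.034, 0.999, -0.001]
contact_force: [0.1, -1.5, 0.5]
gripper_width: 0.002
grasp_force: 0.0
```

```bash
python3 -c "
from h import *
s=where(); print(s['tool_pos'])
im,d=grab_frame('scene'); cv2.imwrite('pics/s3.png',cv2.resize(np.clip(im[130:290,370:570].astype(float)*2,0,255).astype(np.uint8),None,fx=3,fy=3)[...,::-1])"
```

```text
t 13.2 TCP tray [-104.9  407.1] z 72.5 tooly-yaw rel tray -0.07 tilt -1.0
[0.43049882 0.34925048 0.07245439]
```

View pics/s3.png

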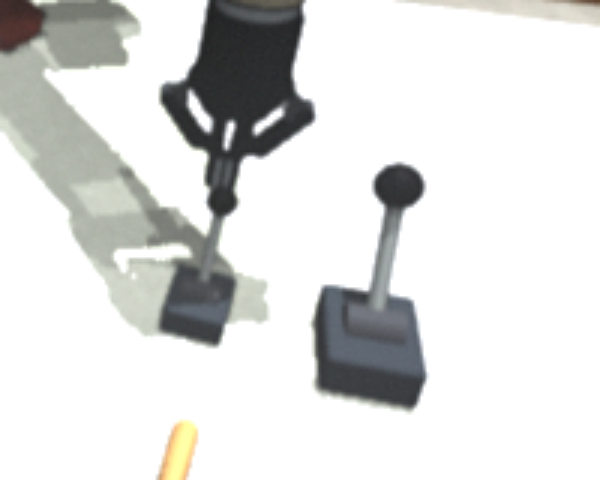

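The shut fingers at (222,170) stand right behind the small ball at (222,200), and the larger lever at (398,185) is well clear. I push it over.

Call:
jog_arm([
  [[-0.8,-0.1,0],[0,0,0],0],
  [[-1.6,-0.2,0],[0,0,0],0],
  [[-2.4,-0.3,0],[0,0,0],0],
  [[-3.2,-0.4,0],[0,0,0],0],
  [[-3.7,-0.4,0],[0,0,0],0],
  [[-4.05,-0.45,0],[0,0,0],0],
  [[-4.05,-0.45,0],[0,0,0],0],
])

```text
time: 14.12
tool_pos: [0.53, 0.3461, 0.0736]
tool_rot: [-0.004, -0.035, 0.999, -0.0]
contact_force: [-10.9, -0.3, 7.6]
gripper_width: 0.001
grasp_force: 6.5
```

```bash
python3 -c "
from h import *
s=where(); print(s['tool_pos'],s['contact_force'])
for n in ('scene','top'):
  im,d=grab_frame(n); P=cloud(d,cam(n)); Z=P[...,2]
  dk=(im.max(-1)<45)&(Z>.08)&(Z<.112)&(abs(P[...,0]-.556)<.035)&(abs(P[...,1]-.347)<.03)
  q=P[dk]; print(n,len(q), q.min(0) if len(q) else 0, q.max(0) if len(q) else 0)
"
```

```text
t 14.12 TCP tray [ -5.8 397. ] z 73.6 tooly-yaw rel tray -0.03 tilt -1.0
[0.53003947 0.34608355 0.0735623 ] [-10.88889205  -0.2863332    7.57679283]
scene 139 [0.52254412 0.33645451 0.08217645] [0.56851017 0.36040027 0.1116317 ]
top 2 [0.52112617 0.33640088 0.09507992] [0.52132595 0.33909213 0.09641518]
```

A force of 11 N against a 1 N lever means it is at its stop, and the ball's far edge at x = 0.568 agrees. I back off and verify.

Call:
jog_arm([
  [[1,0,0],[0,0,0],0],
  [[2.5,0,0],[0,0,0],0],
  [[3.5,0,-2],[0,0,0],0],
  [[4,0,-5],[0,0,0],0],
  [[4,0,-6],[0,0,0],0],
  [[4,0,-6],[0,0,0],0],
])

```text
time: 14.98
tool_pos: [0.435, 0.3403, 0.2292]
tool_rot: [0.005, -0.035, 0.999, 0.002]
contact_force: [0.0, -0.6, -0.6]
gripper_width: -0.0
grasp_force: 0.0
```

```bash
python3 -c "
from h import *
s=where(); print(s['contact_force'])
im,d=grab_frame('scene'); P=cloud(d,cam('scene')); Z=P[...,2]
dk=(im.max(-1)<45)&(Z>.08)&(Z<.112)&(abs(P[...,0]-.53)<.08)&(abs(P[...,1]-.347)<.03)
q=P[dk]; print(len(q),q.min(0),q.max(0))
cv2.imwrite('pics/s4.png',np.clip(im[100:360,100:600].astype(float)*2,0,255).astype(np.uint8)[...,::-1])
im,d=grab_frame('top'); P=cloud(d,cam('top')); T=tr(P)*1000; Z=P[...,2]
m=((Z>.027)&(Z<.055)&(abs(T[...,0])<124)&(abs(T[...,1])<172)).astype(np.uint8); m=cv2.morphologyEx(m,cv2.MORPH_OPEN,np.ones((3,3)))
n,l,st,c=cv2.connectedComponentsWithStats(m)
for i in range(1,n):
  if st[i,4]>60: q=T[l==i]; print('gear?',((q.min(0)+q.max(0))/2).round(0),st[i,4])
"
```

```text
t 14.97 TCP tray [-101.   397.8] z 229.2 tooly-yaw rel tray -0.0 tilt -0.9999
[ 0.01899508 -0.64418428 -0.63500919]
77 [0.5535812  0.33856982 0.08408264] [0.56765437 0.3603593  0.10362955]
gear? [81. 38.] 360
gear? [  54. -128.] 369
gear? [ 14. -28.] 369
gear? [ -65. -105.] 374
gear? [-56. 131.] 358
```

View pics/s4.png

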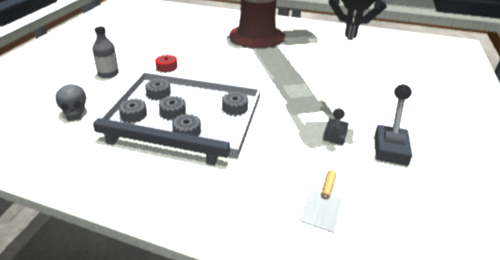

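The small lever, ball at (338,113), leans right over towards the camera. The five gears lie spread in the tray around (175,105). The bottle, skull, scraper and red gear are untouched and the arm is clear, so I hand the job in.

```bash
python3 -c "
from plant import *
print(job_done())"
```

```text
the job is handed in; nothing more can be done
None
```

I handed the job in after about 15 s of robot time: the five gears lie flat, at least about 95 mm apart centre to centre with one in every quarter, and the small lamp lever is fully over; the bottle, scraper, skull and red gear look untouched in the last picture, but the hand-in returned no verdict.

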